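# Wedge a rocking compressor stand until it is solid

### The arm

A 6-joint arm with a two-finger parallel gripper is mounted at the origin on the work surface. World frame = base frame: x ahead of the robot, y to its left, z up, the work surface at z = 0. Lengths are in m, angles in rad, forces in N, time in s.
With the tool pointing down it reaches from about 0.325 to 0.775 m from the base axis. Payload 5.5 kg.
Tool frame: the origin (TCP) lies at the very end of the fingers, on their centre line; the grasp point (between the pads) lies r.hold_point_z behind it (r.hold_point_z is the distance from the TCP to the grasp point, in m); z points along the fingers, y is the line along which they close (so a half turn about z gives the same grasp; the last joint's range is limited). The gripper opens to 88 mm and grips with 3 to 60 N. Pads are 20 mm wide; open, the fingers measure 115 mm over their backs; the gripper's body (75 mm by 178 mm) begins 61 mm behind the grasp point.
Start: joints at [1.206, 0.091, 1.231, -0, 1.82, -0.057], TCP at [0.182, 0.572, 0.223] pointing down, gripper open.
Joint ranges: [-2.87, 2.87], [-0.86, 2.18], [0.17, 2.46], [-1.51, 4.65], [0.06, 2.69], [-2.65, 2.65]. Speed limits (rad/s): [2.57, 2.57, 3.01, 3.14, 3.14, 3.14].

### API

Orientations are given as a 3x3 rotation matrix whose columns are the frame's x, y, z axes.
In Python, from station import r gives the robot as it stands.
- The arm moves only by the tool drive_tool, never from a script. Its argument "deltas" is a list of rows, each a list of 7 numbers: the shift along the tool's x, y, z in cm, then the turn, a rotation vector about the tool's x, y, z in degrees, then the opening in per cent of the stroke, from 0 (shut) to 100 (fully open). In form: [[tx, ty, tz, rx, ry, rz, gripper], ...]. A call has 1 to 20 rows; each row shifts and turns the commanded pose from where the row before left it, along the tool's axes as they then stand; what a row does not reach is not made up. A row lasts 1/8 s, in which the tool goes at most 62.5 mm and 10.7 degrees, less where a joint would pass 70% of its speed; a pose out of reach is approached as far as the arm can. A call is refused whole if a number of a shift passes 6.25 or a number of a turn 10.7, either way. A call with a gripper value outside its range is refused whole. The fingers move at their own pace and stop on an object; the grip force is fixed at half the most. Time passes only in rows, so rows that do not move let the fingers close. It gives the time, the measured TCP pose, the force, the opening and the grip force at its end, in the units of the state.
- r.read_state(): the state, without advancing time (a new reading comes with each control period).
- r.capture(name): name is "scene" or "top" or "wrist"; returns a dict with "image" (420x560x3 uint8, red, green, blue), "z_map" (420x560 float32, m along the optical axis (not along the pixel's ray), 0 where there is no reading), "fx", "fy", "cx", "cy" (pixels), "extrinsics" (4x4, takes a point from camera to world coordinates). Camera axes: x right, y up, looking along -z (the intrinsics and any distortion apply to the point x, -y, -z); pixel columns grow to the right and rows downward; lengths in m; the calibration is good to about 2 mm. The wrist camera is an equidistant fisheye: a pixel r from the principal point sees the ray r / f radians off the axis. A picture is of the moment at which its call begins.
- r.hand_in(): hands the job in; it is judged then, once.
Trained networks look in the newest picture that a camera, given by its name, has taken for a name from the list of things; names that differ only in an ending like _2 or _b are one class to them, and where a whole thing is asked for, a point or a joint stands for the part that bears it (a point fixed in the world has none). Each returns a list of dicts, best first, with "score" (0 to 1); they miss things now and then, are a little off and sometimes report something else, mostly with a low value. They report only what shows in the picture. A call takes as long as a camera call. They do not tell look-alikes from the thing itself.
- r.search_frame(camera, target): "location" ([x, y, z] in m, in the coordinates of the camera as it stood for that picture, good to about 4 mm: the middle of the surface that is visible of it).
- r.outline_of(camera, target): "region" (420x560 bool, what is visible of it).
- r.place_of(camera, target): "location" ([x, y, z] in m, in the coordinates of the camera as it stood for that picture, good to about 4 mm: a listed point, or the origin of a listed thing).
The state is a dict: "time_s": time; "joints": joint angles; "joint_velocities": joint speeds; "tau": joint torques, N m; "tool_pos": TCP position; "ee_rot": TCP orientation; "force": force on the tool from outside, world axes, zero at the start; "torque": the same for the moment, N m; "grip_width": finger opening in m; "finger_force": force on a finger pad.
Only numpy, scipy, OpenCV 4.12 (cv2) and the standard library are available. Lean on these libraries where they do the work, as an engineer would, in place of code of your own. Each camera call takes 0.05 s, during which the arm holds its last target. There are 200 camera calls.

### The job

The compressor's steel stand rocks on the bench because the foot at its far left corner (as seen from the robot) is worn short. Using only your fingertips, never gripping or lifting anything, push the wooden wedge along the bench, thin end first, under that short foot until the stand no longer rocks but still sits level on its other three feet. Then let go of the wedge and prove it: press down firmly with a fingertip on the plate's corner right above that foot, and finish while still pressing there; do not shove the stand about, and leave the other things on the bench alone.

Things in the scene. Friction and masses are not known exactly. Their poses are not given: they have to be found in the camera images.
- stand: loose steel stand, 5.5 kg with the upright compressor on it (top 218 mm high). Dark plate 250 (stand's x) x 200 (y) x 8 mm, top 38 mm above the bench. Four square legs 32 mm wide with domed rubber feet below, 26 mm across, at x +-108, y +-83 mm; all but one reach the bench. Origin mid-plate at bench level; x points away from the robot (turned up to 0.4 rad), y to its left, z up; level at the start
- short_leg (a point): point under the centre of the worn leg (x = 108, y = 83, z = 0 mm in the stand's frame, axes as the stand's), at bench level. The worn foot's underside is really 5 to 10 mm above the bench, different each time
- test_corner (a point): where to press: on top of the plate straight above the short leg (x = 108, y = 83, z = 38 mm in the stand's frame); plate edges 17 mm away, the compressor's side some 85 mm. A firm test press is 8 to 15 N. Unwedged, 3 to 4 N here tips the stand onto the worn foot (0.04 to 0.08 rad, the corner sinks 5 to 10 mm); let go, it falls back level
- wedge: loose wooden wedge lying flat, 120 mm long, 50 wide, 60 g; 22 mm thick at the heel, tapering evenly to 2 mm. Origin at the middle of its underside; x points to the thin end (heel at x = -60, thin end at +60 mm). The foot meets its slope when the thin end is 18 to 48 mm past the middle of the leg; a push of 6 to 10 N then seats it and it stays by itself; far harder pushing can jack the stand up
- packing_block: plain rectangular wooden packing block, 85 x 45 x 20 mm (same thickness from end to end, so it is not the wedge), lying on the bench; origin at the centre of its underside. Bystander
- ratchet: steel ratchet handle with a black rubber grip, 210 mm long, lying on the bench; origin under its middle. Bystander
- socket: small steel socket, 25 mm across, 38 mm tall, standing on end; origin at the centre of its underside. Bystander
- tape_roll: roll of paper tape lying flat, 94 mm across, 24 mm high; origin at the centre of its underside. Bystander
- grease_jar: small amber jar with a dark lid, 54 mm across, 62 mm tall; origin at the centre of its underside. Bystander
- oil_bottle: small amber bottle with a black cap, 54 mm across, 135 mm tall; origin at the centre of its underside. Bystander
- spare_pulley: loose spare belt pulley of dark steel lying flat, 116 mm across, 30 mm high; origin at the centre of its underside. Bystander
There are look-alikes about, which are no part of the job. What is shaped like the wedge but black or red is not meant.

How it is judged:
On the way:
1. the wedge is under the short foot, which stands over the middle of its width, and the stand is level (x of short_leg in the frame of wedge between -0.002 and 0.054 m and y of short_leg in the frame of wedge between -0.022 and 0.022 m and angle between stand's own z axis and vertical below 0.01 rad), for 0.2 s.
At the end, for the whole second after the job is handed in: Fingertip presses on the stand with over 4.5 N within 55 mm of the point over the short foot; stand level within 0.010 rad; the flat wedge, not touched by the fingers, carries the foot (over 1 N), leg centre -2 to 54 mm from its middle to the thin end, within 22 mm of its centre line; at rest (all of step 1 and contact force between the fingers and stand above 4.5 N and contact force between wedge and stand above 1 N and contact force between the fingers and wedge below 0.5 N and horizontal distance between the grasp point and test_corner below 0.055 m and angle between wedge's own z axis and vertical below 0.05 rad and linear speed of each of stand, wedge below 0.02 m/s); the arm keeps its last pose, push and grip.
It fails at once if the wedge is lifted off the bench (height (world z) of wedge above 0.012 m).
It fails at once if the wedge is tipped up (angle between wedge's own z axis and vertical above 0.25 rad).
It fails at once if the stand is shoved about (more than 30 mm) or lifted (distance of stand from where it was at the start of the episode above 0.03 m or angle between stand's own z axis and vertical above 0.13 rad).
It fails at once if another thing on the bench is moved more than 25 mm (distance of any of packing_block, ratchet, socket, tape_roll, grease_jar, oil_bottle, spare_pulley from where it was at the start of the episode above 0.025 m).
It also fails if it takes over 72 s, if anything falls off the work surface, if the arm or the gripper's body presses on something with over 40 N, if the wrist force passes 120 N, or if a joint passes its speed limit or range.

## Working session

There is one attempt and no reset: what is moved stays moved. The work goes in short steps, Python scripts to look and compute and a tool call to move; the robot and the scene stay as the last step left them, time stands still between calls to the robot, and variables do not carry over. Pictures are saved under pics/ and viewed, at most 10 in all, crops included, and the job is handed in when it is done.

Besides the shell and the picture viewer there is one more tool, called after "Emit:" as name(argument=value, ...), one argument or row to a line, values as JSON. drive_tool: Moves the arm, as the interface text tells. Its arguments: {"type":"object","properties":{"deltas":{"type":"array","items":{"type":"array","items":{"type":"number"}}}},"required":["deltas"]}

```bash
mkdir -p pics; cat > h.py <<'E'
import numpy as np, cv2
from station import r
def w(c,p): return (c["extrinsics"]@np.r_[p,1])[:3]
def cloud(c):
    z=c["z_map"];v,u=np.mgrid[:z.shape[0],:z.shape[1]]
    P=np.stack([(u-c["cx"])/c["fx"]*z,-(v-c["cy"])/c["fy"]*z,-z],-1)
    return P@c["extrinsics"][:3,:3].T+c["extrinsics"][:3,3]
E
python3 - <<'E'
from h import *
np.set_printoptions(precision=3,suppress=True)
for n in ("top","scene"):
    c=r.capture(n); cv2.imwrite(f"pics/{n}.png",c["image"][:,:,::-1]); np.savez(f"{n}.npz",**c)
    print(n,c["extrinsics"].tolist())
    for t in ("stand","short_leg","test_corner","wedge","packing_block","ratchet","socket","tape_roll","grease_jar","oil_bottle","spare_pulley"):
        print(t,[(w(c,d["location"]),round(d["score"],2)) for d in r.place_of(n,t)[:4]])
s=r.read_state();print(s["time_s"],s["tool_pos"],s["ee_rot"],s["force"],r.hold_point_z)
E
```

```text
top [[-0.026988968200314472, 0.9886698548439794, -0.14766012907439585, 0.35575521703088697], [-0.9995592548954143, -0.024863722151861577, 0.016220088584194756, 0.04387059828338375], [0.012364932203878522, 0.14803281205036892, 0.9889051496519036, 1.5833111107119755], [0.0, 0.0, 0.0, 1.0]]
stand [(array([ 0.513, -0.135,  0.001]), 0.84)]
short_leg []
test_corner [(array([ 0.6  , -0.032,  0.037]), 0.7)]
wedge [(array([ 0.802, -0.108, -0.001]), 0.96), (array([ 0.58 ,  0.241, -0.002]), 0.74), (array([0.712, 0.348, 0.004]), 0.72)]
packing_block [(array([0.343, 0.221, 0.001]), 0.57)]
ratchet [(array([0.615, 0.469, 0.001]), 0.69)]
socket [(array([ 0.491, -0.393,  0.003]), 0.57)]
tape_roll [(array([0.788, 0.152, 0.002]), 0.84)]
grease_jar [(array([ 0.712, -0.353, -0.001]), 0.53)]
oil_bottle []
spare_pulley [(array([0.353, 0.468, 0.001]), 0.91)]
scene [[0.8829969318948437, -0.39401980594467245, 0.2550780484236448, 0.8764149362024722], [0.46936223730349763, 0.7457647537609212, -0.4727938475079466, -0.5518899277440454], [-0.003938077925559524, 0.5371995202634072, 0.8434460071462885, 1.097031587265688], [0.0, 0.0, 0.0, 1.0]]
stand [(array([ 0.508, -0.138, -0.001]), 0.75)]
short_leg [(array([ 0.595, -0.029, -0.004]), 0.97)]
test_corner [(array([ 0.596, -0.027,  0.038]), 0.92)]
wedge [(array([ 0.803, -0.106, -0.003]), 0.7), (array([ 0.713,  0.349, -0.   ]), 0.65), (array([ 0.607,  0.47 , -0.006]), 0.35)]
packing_block [(array([ 0.341,  0.223, -0.003]), 0.73)]
ratchet [(array([ 0.609,  0.471, -0.006]), 0.72), (array([ 0.344,  0.221, -0.001]), 0.2)]
socket [(array([ 0.489, -0.398, -0.002]), 0.5)]
tape_roll [(array([ 0.784,  0.149, -0.001]), 0.63)]
grease_jar [(array([ 0.707, -0.355, -0.005]), 0.71)]
oil_bottle [(array([ 0.812,  0.036, -0.002]), 0.94)]
spare_pulley []
1.2 [0.182 0.572 0.223] [[-0.953  0.303  0.   ]
 [ 0.303  0.953  0.   ]
 [-0.     0.    -1.   ]] [-1.194 -0.291  0.435] 0.0187
```

View pics/top.png

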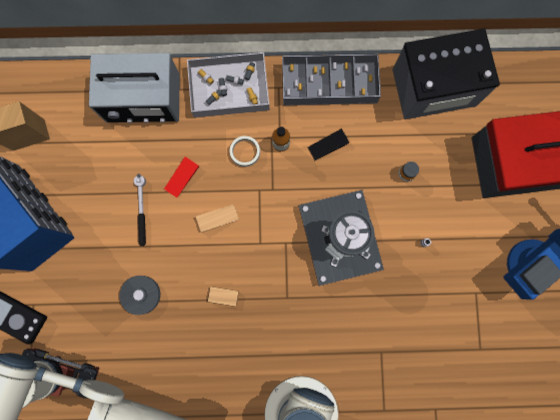

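View pics/scene.png

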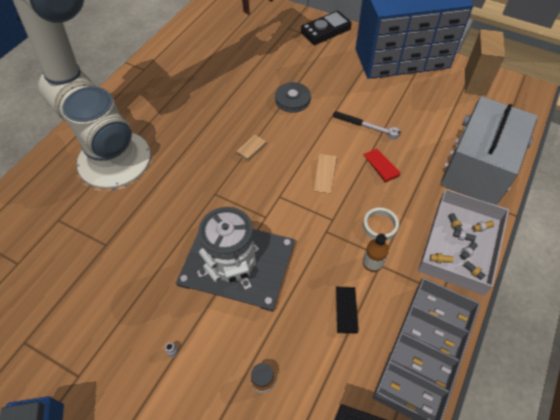

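The real wedge is the pale one near top-view pixel (216,218). The short-foot corner is near (305,208), and the red and black wedges are look-alikes. Next I need the wedge's yaw, which end is the heel, and the stand's yaw.

```bash
python3 - <<'E'
from h import *
np.set_printoptions(precision=3,suppress=True)
for n in ("top","scene"):
    c=dict(np.load(n+".npz")); P=cloud(c); im=c["image"].astype(int)
    # local bench plane correction
    d=np.hypot(P[...,0]-.58,P[...,1]-.241)
    R=(d<.1)
    b=np.median(P[...,2][(d>.085)&(d<.11)]); 
    hsv=cv2.cvtColor(c["image"],cv2.COLOR_RGB2HSV).astype(int)
    m=R&(P[...,2]-b>.0045)
    mm=R&(im[...,0]>190)&(im[...,1]>140)
    print(n,"bench",b,m.sum(),mm.sum())
    for q in (m,mm):
        if q.sum()<30: continue
        k,l,st,ce=cv2.connectedComponentsWithStats(q.astype(np.uint8)); q=l==1+np.argmax(st[1:,4])
        X=P[q]; rc=cv2.minAreaRect((X[:,:2]*1000).astype(np.float32)); bx=cv2.boxPoints(rc)/1000
        print(rc); print(bx.tolist())
        A=np.c_[X[:,:2]-X[:,:2].mean(0),np.ones(len(X))]; co=np.linalg.lstsq(A,X[:,2],rcond=None)[0]; print("mean",X[:,:2].mean(0),"slope",co, "yaw of thin dir",np.arctan2(-co[1],-co[0]))
    q=(abs(P[...,2]-b-.038)<.006)&(np.hypot(P[...,0]-.51,P[...,1]+.136)<.18)
    k,l,st,ce=cv2.connectedComponentsWithStats(q.astype(np.uint8)); q=l==1+np.argmax(st[1:,4])
    rc=cv2.minAreaRect((P[q][:,:2]*1000).astype(np.float32)); print("plate",rc,(cv2.boxPoints(rc)/1000).tolist())
E
```

```text
top bench 5.039703693099362e-05 838 1004
((585.7816772460938, 239.70216369628906), (68.4211196899414, 130.71640014648438), 20.025365829467773)
[[0.5312584638595581, 0.28939396142959595], [0.5760204195976257, 0.16658049821853638], [0.6403048634529114, 0.19001036882400513], [0.5955429077148438, 0.3128238320350647]]
mean [0.577 0.247] slope [-0.041  0.118  0.013] yaw of thin dir -1.2337121295442783
((584.27880859375, 249.07791137695312), (80.20240783691406, 174.64584350585938), 1.542934536933899)
[[0.5418409109115601, 0.3352893888950348], [0.5465434193611145, 0.16070687770843506], [0.6267167329788208, 0.16286642849445343], [0.6220142245292664, 0.33744895458221436]]
mean [0.59  0.248] slope [-0.283  0.025  0.008] yaw of thin dir -0.08903432613577557
plate ((510.2121887207031, -133.95675659179688), (250.18695068359375, 200.39007568359375), 12.207630157470703) [[0.36676061153411865, -0.06247899681329727], [0.4091340899467468, -0.2583377957344055], [0.6536637544631958, -0.20543451607227325], [0.6112902760505676, -0.009575714357197285]]
scene bench -0.002719996533097513 610 513
((579.8065795
[... 284 characters left out ...]
 [-0.044  0.142  0.011] yaw of thin dir -1.267227356481724
((578.5450439453125, 237.0726318359375), (45.71337127685547, 118.16488647460938), 17.758020401000977)
[[0.5387573838233948, 0.2863687574863434], [0.5747974514961243, 0.17383404076099396], [0.6183326840400696, 0.18777652084827423], [0.5822926759719849, 0.30031120777130127]]
mean [0.579 0.238] slope [-0.049  0.157  0.01 ] yaw of thin dir -1.2685109054661468
plate ((509.55377197265625, -135.8818359375), (251.9051513671875, 201.6800994873047), 12.483428955078125) [[0.36478158831596375, -0.06465135514736176], [0.40837618708610535, -0.2615634500980377], [0.6543259024620056, -0.20711232721805573], [0.610731303691864, -0.010200225748121738]]
```

Stand: centre (0.510, -0.135), yaw 12.3°, so the short leg is at about (0.598, -0.031). Wedge: centre (0.579, 0.238), thin end heading -72°. I'll move behind the heel and face about -85°.

Emit:
drive_tool(
  deltas=[
    [-5.54,-1.35,0,0,0,0,25],
    [-5.54,-1.35,0,0,0,0,25],
    [-5.54,-1.35,0,0,0,0,25],
    [-5.54,-1.35,0,0,0,0,25],
    [-5.54,-1.35,0,0,0,0,25],
    [-5.54,-1.35,0,0,0,0,25],
    [-5.54,-1.35,0,0,0,0,25],
    [-5.54,-1.35,0,0,0,0,25],
    [0,0,0,0,0,9.63,25],
    [0,0,0,0,0,9.63,25],
    [0,0,0,0,0,9.63,25],
    [0,0,0,0,0,9.63,25],
    [0,0,0,0,0,9.63,25],
    [0,0,0,0,0,9.63,25],
    [0,0,0,0,0,9.63,25],
    [0,0,3,0,0,0,25],
    [0,0,3,0,0,0,25],
    [0,0,0,0,0,0,25],
  ],
)

```text
time_s: 3.45
tool_pos: [0.5702, 0.334, 0.1592]
ee_rot: [[-0.086, 0.996, -0.005], [0.996, 0.086, -0.003], [-0.002, -0.006, -1.0]]
force: [0.3, -0.7, 0.2]
grip_width: 0.0219
finger_force: 0.0
```

Emit:
drive_tool(
  deltas=[
    [0,0,4,0,0,0,25],
    [0,0,4,0,0,0,25],
    [0,0,4,0,0,0,25],
    [0,0,2,0,0,0,25],
    [0,0,1.1,0,0,0,25],
    [0,0,0,0,0,0,25],
    [0,0,0,0,0,0,25],
  ],
)

```text
time_s: 4.32
tool_pos: [0.5724, 0.3351, 0.0137]
ee_rot: [[-0.086, 0.996, 0.003], [0.996, 0.086, 0.001], [0.001, 0.003, -1.0]]
force: [0.1, -0.3, 0.2]
grip_width: 0.0218
finger_force: 0.0
```

Emit:
drive_tool(
  deltas=[
    [0,0,0.6,0,0,0,25],
    [-1,0,0,0,0,0,25],
    [-0.8,0,0,0,0,0,25],
    [-0.6,0,0,0,0,0,25],
    [-0.6,0,0,0,0,0,25],
    [-0.6,0,0,0,0,0,25],
    [-0.6,0,0,0,0,0,25],
    [-0.6,0,0,0,0,0,25],
    [-0.6,0,0,0,0,0,25],
    [-0.6,0,0,0,0,0,25],
    [-0.6,0,0,0,0,0,25],
    [-0.6,0,0,0,0,0,25],
    [-0.6,0,0,0,0,0,25],
    [-0.6,0,0,0,0,0,25],
    [0,0,0,0,0,0,25],
  ],
)

```text
time_s: 6.2
tool_pos: [0.5788, 0.2504, 0.0056]
ee_rot: [[-0.086, 0.996, -0.0], [0.996, 0.086, -0.0], [-0.0, -0.0, -1.0]]
force: [-0.4, 0.6, -0.2]
grip_width: 0.0218
finger_force: 0.0
```

```bash
cat >> h.py <<'E'
def wedge(tag):
    c=r.capture("scene"); im=c["image"]; cv2.imwrite(f"pics/{tag}.png",cv2.resize(im[100:320,160:440],None,fx=2.5,fy=2.5)[:,:,::-1])
    P=cloud(c); P[...,2]+=.0027; i=im.astype(int)
    tp=r.read_state()["tool_pos"]
    q=(i[...,0]>190)&(i[...,1]>140)&(P[...,2]<.03)&(np.hypot(P[...,0]-tp[0],P[...,1]-tp[1]+.06)<.11)
    k,l,st,ce=cv2.connectedComponentsWithStats(q.astype(np.uint8)); q=l==1+np.argmax(st[1:,4])
    rc=cv2.minAreaRect((P[q][:,:2]*1000).astype(np.float32)); print(q.sum(),rc,(cv2.boxPoints(rc)/1000).round(3).tolist())
    pd=r.place_of("scene","wedge"); print([(w(c,d["location"]).round(3),round(d["score"],2)) for d in pd[:4]])
    print([(t,w(c,d["location"]).round(3)) for t in("short_leg","stand") for d in r.place_of("scene",t)[:1]])
E
python3 -c "
from h import *
wedge('w1');print(r.read_state()['tool_pos'])"
```

```text
267 ((569.8250732421875, 176.12246704101562), (44.38471984863281, 122.12525177001953), 4.310965061187744) [[0.5429999828338623, 0.23499999940395355], [0.5519999861717224, 0.11400000005960464], [0.597000002861023, 0.11699999868869781], [0.5870000123977661, 0.23899999260902405]]
[(array([0.569, 0.17 , 0.002]), 0.82), (array([ 0.803, -0.106, -0.004]), 0.59), (array([ 0.709,  0.351, -0.004]), 0.56)]
[('short_leg', array([ 0.6  , -0.031, -0.005])), ('stand', array([ 0.508, -0.137, -0.002]))]
[0.57864542 0.25104102 0.00559109]
```

View pics/w1.png

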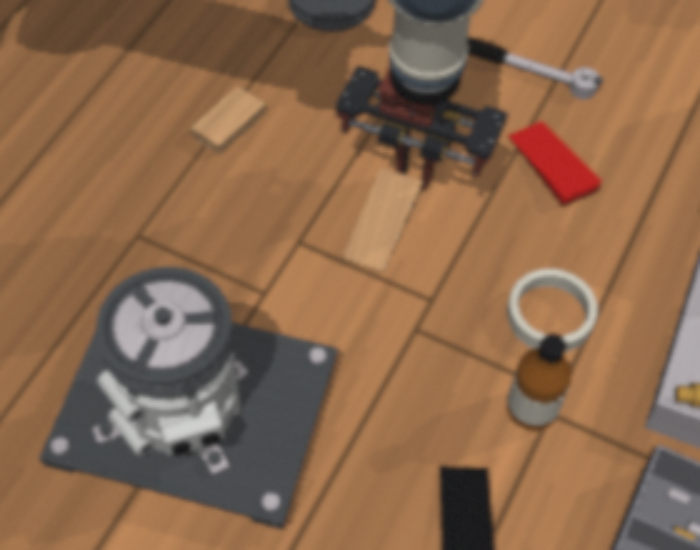

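Wedge is aligned at -85°, and on this line it would miss the leg by about 11 mm in x. I'll back off, steer 4.5° toward +x and carry on.

Emit:
drive_tool(
  deltas=[
    [0.8,0,0,0,0,0,25],
    [0,-1.3,0,0,0,-4.5,25],
    [0,0,0,0,0,0,25],
    [-0.6,0,0,0,0,0,25],
    [-0.6,0,0,0,0,0,25],
    [-0.6,0,0,0,0,0,25],
    [-0.6,0,0,0,0,0,25],
    [-0.7,0,0,0,0,0,25],
    [-0.7,0,0,0,0,0,25],
    [-0.7,0,0,0,0,0,25],
    [-0.7,0,0,0,0,0,25],
    [-0.7,0,0,0,0,0,25],
    [-0.7,0,0,0,0,0,25],
    [-0.7,0,0,0,0,0,25],
    [-0.7,0,0,0,0,0,25],
    [-0.7,0,0,0,0,0,25],
    [-0.7,0,0,0,0,0,25],
    [-0.7,0,0,0,0,0,25],
    [-0.7,0,0,0,0,0,25],
    [0,0,0,0,0,0,25],
  ],
)

```text
time_s: 8.9
tool_pos: [0.5829, 0.1506, 0.0055]
ee_rot: [[-0.164, 0.987, -0.0], [0.987, 0.164, -0.0], [-0.0, -0.0, -1.0]]
force: [-0.1, 0.3, 0.2]
grip_width: 0.0222
finger_force: 0.0
```

```bash
python3 -c "
from h import *
wedge('w2');print(r.read_state()['tool_pos'])"
```

```text
342 ((593.0076293945312, 76.02676391601562), (41.15196990966797, 116.84048461914062), 6.561511516571045) [[0.5659999847412109, 0.13199999928474426], [0.5789999961853027, 0.01600000075995922], [0.6200000047683716, 0.019999999552965164], [0.6069999933242798, 0.13600000739097595]]
[(array([0.711, 0.351, 0.   ]), 0.79), (array([0.589, 0.072, 0.003]), 0.78), (array([ 0.804, -0.105, -0.007]), 0.73)]
[('short_leg', array([ 0.597, -0.033, -0.003])), ('stand', array([ 0.509, -0.135, -0.005]))]
[0.5827476  0.1513215  0.00558652]
```

View pics/w2.png

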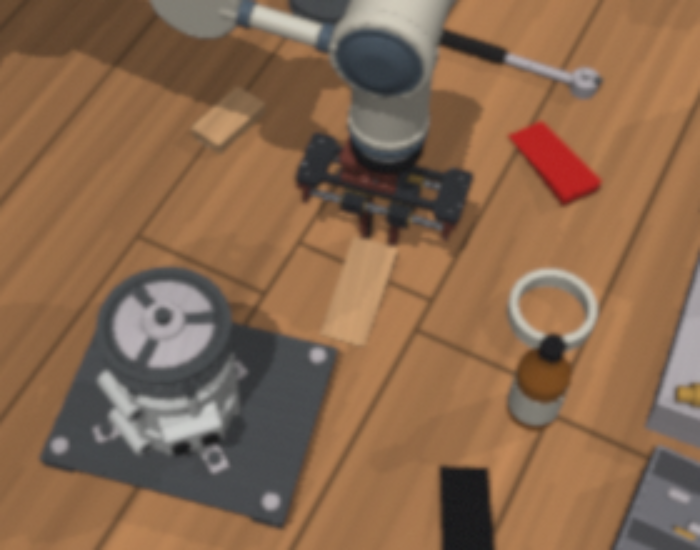

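Emit:
drive_tool(
  deltas=[
    [0.8,0,0,0,0,0,25],
    [0,1.2,0,0,0,4,25],
    [0,0,0,0,0,0,25],
    [-0.6,0,0,0,0,0,25],
    [-0.6,0,0,0,0,0,25],
    [-0.6,0,0,0,0,0,25],
    [-0.6,0,0,0,0,0,25],
    [-0.6,0,0,0,0,0,25],
    [-0.6,0,0,0,0,0,25],
    [-0.6,0,0,0,0,0,25],
    [-0.6,0,0,0,0,0,25],
    [-0.6,0,0,0,0,0,25],
    [-0.6,0,0,0,0,0,25],
    [-0.6,0,0,0,0,0,25],
    [0,0,0,0,0,0,25],
  ],
)

```text
time_s: 10.98
tool_pos: [0.5996, 0.0949, 0.0056]
ee_rot: [[-0.094, 0.996, -0.0], [0.996, 0.094, -0.0], [-0.0, -0.0, -1.0]]
force: [-0.2, 0.3, 0.5]
grip_width: 0.0217
finger_force: 0.0
```

```bash
python3 -c "
from h import *
wedge('w3');print(r.read_state()['tool_pos'])"
```

```text
33 ((587.565673828125, 41.475372314453125), (4.474937915802002, 59.45424270629883), 9.946152687072754) [[0.5799999833106995, 0.07000000029802322], [0.5899999737739563, 0.012000000104308128], [0.5950000286102295, 0.013000000268220901], [0.5849999785423279, 0.07100000232458115]]
[(array([ 0.711,  0.349, -0.003]), 0.87), (array([0.592, 0.015, 0.004]), 0.72), (array([ 0.804, -0.105, -0.005]), 0.57)]
[('short_leg', array([ 0.597, -0.029, -0.004])), ('stand', array([ 0.509, -0.136, -0.003]))]
[0.59959233 0.0955372  0.00563953]
```

View pics/w3.png

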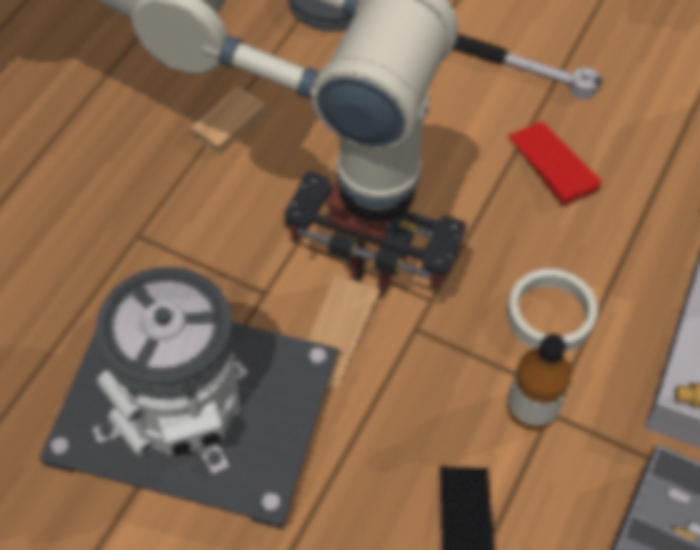

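Emit:
drive_tool(
  deltas=[
    [0.5,0,0,0,0,0,25],
    [0,-1.2,0,0,0,0,25],
    [0,0,0,0,0,0,25],
    [-0.5,0,0,0,0,0,25],
    [-0.4,0,0,0,0,0,25],
    [-0.4,0,0,0,0,0,25],
    [-0.3,0,0,0,0,0,25],
    [0,0,0,0,0,0,25],
  ],
)

```text
time_s: 12.18
tool_pos: [0.5888, 0.0834, 0.0058]
ee_rot: [[-0.095, 0.995, 0.0], [0.995, 0.095, 0.0], [0.0, 0.0, -1.0]]
force: [1.4, 2.5, 1.4]
grip_width: 0.0218
finger_force: 0.9
```

Emit:
drive_tool(
  deltas=[
    [-0.2,0,0,0,0,0,25],
    [-0.2,0,0,0,0,0,25],
    [0,0,0,0,0,0,25],
  ],
)

```text
time_s: 12.55
tool_pos: [0.589, 0.081, 0.0058]
ee_rot: [[-0.096, 0.995, -0.0], [0.995, 0.096, 0.003], [0.003, 0.0, -1.0]]
force: [-0.7, 6.9, 0.6]
grip_width: 0.0222
finger_force: 3.5
```

Emit:
drive_tool(
  deltas=[
    [-0.2,0,0,0,0,0,25],
    [-0.2,0,0,0,0,0,25],
    [0,0,0,0,0,0,25],
  ],
)

```text
time_s: 12.92
tool_pos: [0.5891, 0.079, 0.0058]
ee_rot: [[-0.097, 0.995, -0.0], [0.995, 0.097, 0.006], [0.006, 0.0, -1.0]]
force: [-1.2, 12.8, 2.2]
grip_width: 0.0219
finger_force: 6.5
```

Contact came at TCP y of about 0.083, and the wedge is now seated with about 12 N. I'll back off, lift and check.

Emit:
drive_tool(
  deltas=[
    [0.5,0,0,0,0,0,25],
    [1.5,0,0,0,0,0,25],
    [1,0,-1,0,0,0,10],
    [0,0,-5,0,0,8.5,0],
    [0,0,-4,0,0,8.5,0],
    [0,0,0,0,0,8,0],
    [0,0,0,0,0,0,0],
    [0,0,0,0,0,0,0],
  ],
)

```text
time_s: 13.92
tool_pos: [0.5862, 0.1053, 0.105]
ee_rot: [[0.332, 0.943, -0.001], [0.943, -0.332, -0.0], [-0.001, -0.001, -1.0]]
force: [0.4, 0.1, -0.4]
grip_width: 0.0005
finger_force: 0.0
```

```bash
python3 - <<'E'
from h import *
np.set_printoptions(precision=3,suppress=True)
wedge('w4')
c=r.capture("scene");P=cloud(c);z=P[...,2]+.0027
q=(abs(z-.038)<.008)&(np.hypot(P[...,0]-.51,P[...,1]+.136)<.17)
k,l,st,ce=cv2.connectedComponentsWithStats(q.astype(np.uint8)); q=l==1+np.argmax(st[1:,4])
rc=cv2.minAreaRect((P[q][:,:2]*1000).astype(np.float32));print(rc)
X=P[q];print(np.linalg.lstsq(np.c_[X[:,:2],np.ones(len(X))],X[:,2],rcond=None)[0])
# clearance: tall points near corner
t=(z>.1)&(np.hypot(P[...,0]-.5,P[...,1]+.14)<.13)&(P[...,1]<-.04)
print("tall max y",P[t][:,1].max(),"min dist",np.hypot(P[t][:,0]-.598,P[t][:,1]+.031).min())
s=r.read_state();R=s["ee_rot"];print(s["tool_pos"],R,s["joints"],s["force"])
print("to corner cm",100*R.T@(np.array([.598,-.031,s["tool_pos"][2]])-s["tool_pos"]))
E
```

```text
402 ((588.1162719726562, 28.680360794067383), (54.213077545166016, 80.91925811767578), 4.391087532043457) [[0.5580000281333923, 0.06700000166893005], [0.5640000104904175, -0.014000000432133675], [0.6179999709129333, -0.009999999776482582], [0.6119999885559082, 0.07100000232458115]]
[(array([ 0.803, -0.106, -0.005]), 0.73), (array([ 0.71 ,  0.352, -0.003]), 0.7), (array([0.596, 0.001, 0.003]), 0.6)]
[('short_leg', array([ 0.594, -0.027,  0.037])), ('stand', array([ 0.506, -0.134, -0.004]))]
((509.90509033203125, -136.09219360351562), (250.80442810058594, 203.25051879882812), 12.224431991577148)
[-0.002 -0.001  0.037]
tall max y -0.08611396519442777 min dist 0.08901489411584652
[0.586 0.105 0.105] [[ 0.334  0.943 -0.001]
 [ 0.943 -0.334 -0.   ]
 [-0.    -0.001 -1.   ]] [ 0.12   0.089  1.441 -0.     1.613  0.461] [ 0.54  -0.315 -0.18 ]
to corner cm [-12.448   5.644   0.001]
```

View pics/w4.png

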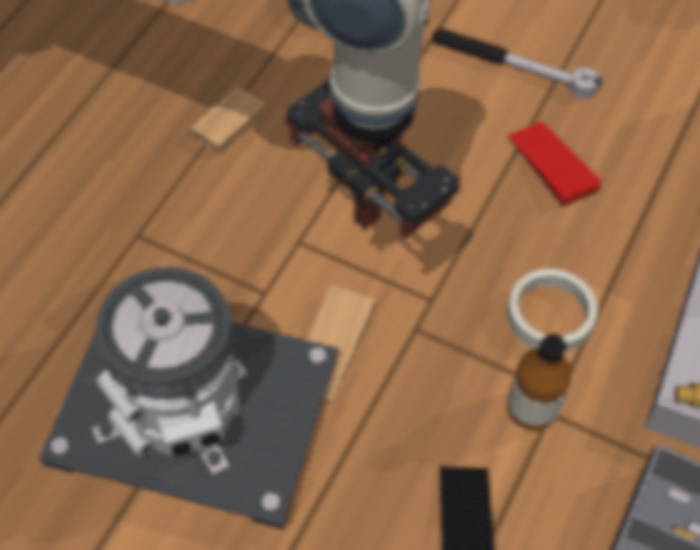

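The wedge sits under the corner (heel at y ≈ 0.069) and the stand is level and hasn't moved. Now the test press.

Emit:
drive_tool(
  deltas=[
    [-4.1,1.9,0,0,0,0,0],
    [-4.1,1.9,0,0,0,0,0],
    [-4.2,1.8,0,0,0,0,0],
    [0,0,3,0,0,0,0],
    [0,0,2.5,0,0,0,0],
    [0,0,0.6,0,0,0,0],
    [0,0,0,0,0,0,0],
    [0,0,0,0,0,0,0],
  ],
)

```text
time_s: 15.18
tool_pos: [0.5987, -0.0303, 0.0462]
ee_rot: [[0.334, 0.943, 0.002], [0.943, -0.334, -0.0], [0.001, 0.002, -1.0]]
force: [0.4, -0.4, -0.6]
grip_width: 0.0002
finger_force: 0.0
```

Emit:
drive_tool(
  deltas=[
    [0,0,0.2,0,0,0,0],
    [0,0,0.2,0,0,0,0],
    [0,0,0,0,0,0,0],
  ],
)

```text
time_s: 15.55
tool_pos: [0.5978, -0.0303, 0.0405]
ee_rot: [[0.334, 0.942, -0.0], [0.942, -0.334, 0.0], [-0.0, -0.0, -1.0]]
force: [-0.3, -0.4, 0.1]
grip_width: 0.0004
finger_force: 0.0
```

Emit:
drive_tool(
  deltas=[
    [0,0,0.2,0,0,0,0],
    [0,0,0.1,0,0,0,0],
    [0,0,0,0,0,0,0],
    [0,0,0,0,0,0,0],
  ],
)

```text
time_s: 16.05
tool_pos: [0.5979, -0.0304, 0.0379]
ee_rot: [[0.335, 0.942, 0.0], [0.942, -0.335, -0.0], [0.0, 0.0, -1.0]]
force: [-2.4, -0.2, 2.8]
grip_width: 0.0006
finger_force: 1.4
```

Emit:
drive_tool(
  deltas=[
    [0,0,0.1,0,0,0,0],
    [0,0,0,0,0,0,0],
    [0,0,0,0,0,0,0],
  ],
)

```text
time_s: 16.42
tool_pos: [0.5979, -0.0304, 0.0378]
ee_rot: [[0.335, 0.942, 0.0], [0.942, -0.335, -0.0], [0.0, 0.0, -1.0]]
force: [-3.0, 0.5, 7.6]
grip_width: 0.0004
finger_force: 3.5
```

Emit:
drive_tool(
  deltas=[
    [0,0,0.1,0,0,0,0],
    [0,0,0,0,0,0,0],
    [0,0,0,0,0,0,0],
    [0,0,0,0,0,0,0],
    [0,0,0,0,0,0,0],
  ],
)

```text
time_s: 17.05
tool_pos: [0.598, -0.0304, 0.0377]
ee_rot: [[0.335, 0.942, 0.001], [0.942, -0.335, -0.0], [0.0, 0.001, -1.0]]
force: [-6.1, -0.3, 11.3]
grip_width: 0.0009
finger_force: 5.5
```

```bash
python3 - <<'E'
from h import *
wedge('w5')
s=r.read_state();print(s["tool_pos"],s["force"])
E
```

```text
Traceback (most recent call last):
  File "h.py", line 13, in wedge
    k,l,st,ce=cv2.connectedComponentsWithStats(q.astype(np.uint8)); q=l==1+np.argmax(st[1:,4])
                                                                           ~~~~~~~~~^^^^^^^^^^
ValueError: attempt to get argmax of an empty sequence
```

View pics/w5.png

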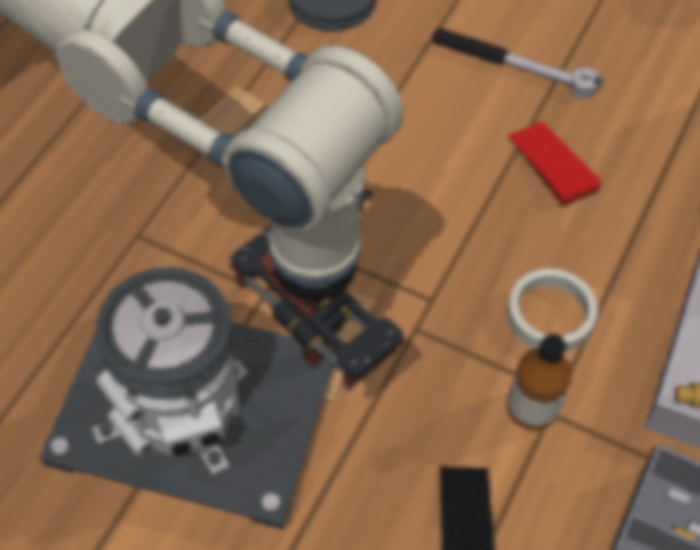

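The corner carries about 11 N without sinking (TCP z stays at 37.7 mm), and the fingers are clear of the wedge. I'm handing in.

```bash
python3 -c "
from h import *
s=r.read_state();print(s['tool_pos'],s['force']);print(r.hand_in())"
```

```text
[ 0.59795312 -0.0303675   0.03769866] [-5.75346088 -0.10756725 10.72664852]
the job is handed in; nothing more can be done
None
```

I pushed the wedge under the short foot and let go of it, then handed in while pressing the corner at about 11 N; the corner did not sink and the stand had measured level just before the press (the hand-in returned no verdict).

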